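Seat the burr carrier in the coffee grinder

ROBOT

A 6-joint arm with a two-finger parallel gripper is mounted at the origin on a cart in front of the work surface, level with it; the furniture and walls round the work are solid. World frame = base frame: x ahead of the robot, y to its left, z up, the work surface at z = 0. Lengths are in m, angles in rad, forces in N, time in s.
With the tool pointing down it reaches from about 0.35 to 0.85 m from the base axis. Payload 8.1 kg.
Tool frame: the origin (TCP) lies between the finger pads; the fingertips stand 14 mm ahead of it and the grasp point (between the pads) lies 5 mm behind it; z points along the fingers, y is the line along which they close (so a half turn about z gives the same grasp; the last joint's range is limited). The gripper opens to 93 mm and grips with 3 to 60 N. Pads are 15 mm wide; open, the fingers measure 128 mm over their backs; the gripper's body (75 mm by 188 mm) begins 65 mm behind the grasp point.
Start: joints at [1.189, 0.13, 1.488, -0, 1.523, -0.085], TCP at [0.175, 0.574, 0.204] pointing down, gripper open.
Joint ranges: [-2.96, 2.96], [-0.89, 2.26], [0.02, 2.5], [-1.34, 4.48], [0, 2.73], [-2.66, 2.66]. Speed limits (rad/s): [2.39, 2.39, 2.79, 3.14, 3.14, 3.14].

INTERFACE

Orientations are given as a rotation vector (axis times angle).
In Python, from plant import robot gives the robot as it stands.
- The arm moves only by the tool arm_command, never from a script. Its argument "targets" is a list of rows, each an object of numbers: "x", "y", "z": the shift along the world's x, y, z in units of 500 mm (1.0 is 500 mm); "rx", "ry", "rz": the turn, a rotation vector about the world's x, y, z in units of 2 rad (1.0 is 2 rad); "claw": the closure in counts, from 0 (fully open) to 255 (shut). In form: [{"x": .., "y": .., "z": .., "rx": .., "ry": .., "rz": .., "claw": ..}, ...]. A call has 1 to 10 rows; each row is the pose to reach, as a shift and turn from the pose commanded when the call began; what a row does not reach only later rows make up. A row lasts 1/12 s, in which the tool goes at most 41.7 mm and 7.16 degrees, less where a joint would pass 70% of its speed; a pose out of reach is approached as far as the arm can. A call with a number of a shift or a turn outside -1 to 1 is refused whole. A call with a gripper value outside its range is refused whole. The fingers move at their own pace and stop on an object; "squeeze" is the grip in N (left out, the last holds). Time passes only in rows, so rows that repeat a pose let the fingers close. It gives the time, the measured TCP pose, the force, the opening and the grip force at its end, in the units of the state.
- robot.read_state(): the state, without advancing time (a new reading comes with each control period).
- robot.read_camera(name): name is "scene" or "top" or "wrist"; returns (picture, depth): 384x512x3 uint8, red, green, blue; 384x512 float32, m along the optical axis (not along the pixel's ray), 0 where there is no reading.
- robot.get_calibration(name): a dict with "intrinsics" (3x3 intrinsics, pixels), "dist" ([k1, k2, p1, p2, k3] as OpenCV has them; the pictures are not rectified), "origin" and "orientation" of the camera in the world. Camera axes: x right, y up, looking along -z (the intrinsics and any distortion apply to the point x, -y, -z); pixel columns grow to the right and rows downward; lengths in m; the calibration is good to about 2 mm. A picture is of the moment at which its call begins: read the wrist's pose just before it. get_calibration takes no time and is no camera call; for the wrist camera it gives the pose at the moment of the call.
- robot.close_job(): hands the job in; it is judged then, once.
The state is a dict: "t": time; "q": joint angles; "dq": joint speeds; "joint_torque": joint torques, N m; "tool_pos": TCP position; "orientation": TCP orientation; "force": force on the tool from outside, world axes, zero at the start; "wrist_torque": the same for the moment, N m; "opening": finger opening in m; "gripper_force": force on a finger pad.
Only numpy, scipy, OpenCV 4.12 (cv2) and the standard library are available. Lean on these libraries where they do the work, as an engineer would, in place of code of your own. Each camera call takes 0.05 s, during which the arm holds its last target. There are 200 camera calls.

TASK

The coffee grinder has just been brushed out, and its upper burr carrier has been laid back in the collar but stands proud, because the notch in its rim is not over the locating pin. With the fingertips, push the carrier round (its upright tabs are there for that) until the notch is over the pin, then press down on its middle until it is fully home and level on the collar, with the pin in the notch, and take the hand away. Do not pick the carrier up, and leave the hopper, the brush and the scoop where they are.

Things in the scene. Friction and masses are not known exactly. Their poses are not given: they have to be found in the camera images.
- grinder: grey electric coffee grinder without hopper, fixed, 190 mm deep, 136 mm wide, 165 mm high to the face of the round dark steel collar on top. Origin under the collar's axis at worktop height, z up, -x to its front (spout, cup, controls). The collar is 108 mm across, its bore 75 mm; the locating pin stands in its face towards -x, beside an ear with a white index line.
- carrier: upper burr carrier: loose aluminium disc, about 0.3 kg, flange 94 mm across and 6 mm thick. Origin on its axis at the flange's underside, z up, -x towards its only rim notch: a U 12 mm wide, open at the edge, cut in to 39 mm from the axis. A greased skirt below (72 mm across, 14 mm deep) fits the bore with 1.3 mm play, so it turns either way with a light push and stays where left.
- pin_top (a point): domed top of the steel locating pin: 8 mm across, upright, 45 mm from the collar's axis, standing 6.5 mm above the collar's face; the dome guides the notch from about 3 mm to either side
- notch (a point): point in the carrier's notch, 45 mm from its axis, at the level of the flange's underside; in plan it lies over pin_top when the notch is right
- tab_left (a point): top middle of one of the two upright finger tabs on the flange, on the carrier's +y side 36 mm from its axis: a plate 16 mm long along the radius (28 to 44 mm from the axis), 6 mm thick, standing 15 mm above the flange's upper face. Push on its broad side to turn the disc.
- tab_right (a point): top middle of the other finger tab, the same, on the carrier's -y side
- boss_top (a point): middle of the flat top of the round central boss of the carrier, 26 mm across, 3 mm above the flange's upper face: the place to press
- hopper: clear plastic bean hopper, loose, 139 mm across and about 135 mm high, standing on its wide mouth beside the grinder; origin at the centre of its underside. To be left alone.
- brush: small cleaning brush lying beside the grinder, loose; origin under its middle. To be left alone.
- coffee_scoop: small steel coffee scoop, 48 x 99 x 32 mm, loose; origin at the centre of its underside. To be left alone.
- collar_face (a point): point on the collar's axis at the level of its flat upper face. The carrier starts level on a stiff rubber seal, its origin 7.5 mm above this; with the notch over the pin a press of about 5 N sinks it 7 mm to a hard stop, its origin 0.5 mm above this, and it stays down. Elsewhere the pin holds that side up.

How it is judged:
At the end, for the whole second after the job is handed in: The carrier is fully home (its origin less than 2.3 mm above the collar's face), level within 2 degrees, its notch over the pin within 4.5 mm in plan, at rest and released; hopper, brush and scoop stand where they stood (z of carrier in the frame of grinder below 0.1673 m and horizontal distance between notch and pin_top below 0.0045 m and angle between carrier's own z axis and vertical below 0.035 rad and linear speed of carrier below 0.01 m/s and distance of each of hopper, brush, coffee_scoop from where it was at the start of the episode below 0.02 m); the robot touches nothing.
It fails at once if the carrier is pushed with anything but the fingers (contact force between the arm and carrier above 2 N).
It fails at once if the carrier is lifted (more than 6 mm above where it lay in the collar) (z of carrier in the frame of grinder above 0.1785 m).
It fails at once if the carrier is tipped up out of the collar (more than 20 degrees) (angle between carrier's own z axis and vertical above 0.35 rad).
It fails at once if the hopper, the brush or the scoop is moved by more than 20 mm (distance of any of hopper, brush, coffee_scoop from where it was at the start of the episode above 0.02 m).
It also fails if it takes over 72 s, if anything falls off the work surface, if the arm or the gripper's body presses on something with over 40 N, if the wrist force passes 120 N, or if a joint passes its speed limit or range.

## Working session

There is one attempt and no reset: what is moved stays moved. The work goes in short steps, Python scripts to look and compute and a tool call to move; the robot and the scene stay as the last step left them, time stands still between calls to the robot, and variables do not carry over. Pictures are saved under pics/ and viewed, at most 10 in all, crops included, and the job is handed in when it is done.

Besides the shell and the picture viewer there is one more tool, called as name([rows], argument=value, ...), one row to a line, values as JSON. arm_command: Moves the arm, as the interface text tells. Shifts and turns lie within -1 to 1; 1 stands for 500 mm of shift or 2 rad of turn. Its arguments: {"type":"object","properties":{"targets":{"type":"array","items":{"type":"object","properties":{"x":{"type":"number","minimum":-1,"maximum":1},"y":{"type":"number","minimum":-1,"maximum":1},"z":{"type":"number","minimum":-1,"maximum":1},"rx":{"type":"number","minimum":-1,"maximum":1},"ry":{"type":"number","minimum":-1,"maximum":1},"rz":{"type":"number","minimum":-1,"maximum":1},"claw":{"type":"number"}}}},"squeeze":{"type":"number"}},"required":["targets"]}

```bash
mkdir -p pics
cat > h.py <<'E'
import numpy as np,cv2
from plant import robot
from scipy.spatial.transform import Rotation as R
def rot(o):
    o=np.array(o,float)
    return o if o.shape==(3,3) else (R.from_rotvec(o).as_matrix() if o.size==3 else R.from_quat(o).as_matrix())
def cast(c,uv,z):
    uv=np.array(uv,float).reshape(-1,1,2)
    p=cv2.undistortPoints(uv,np.array(c['intrinsics'],float),np.array(c['dist'],float))[:,0]
    d=np.c_[p[:,0],-p[:,1],-np.ones(len(p))]@rot(c['orientation']).T
    o=np.array(c['origin']); return o+d*((z-o[2])/d[:,2])[:,None]
def proj(c,P):
    q=(np.array(P,float).reshape(-1,3)-c['origin'])@rot(c['orientation']); q=q*[1,-1,-1]
    return cv2.projectPoints(q,np.zeros(3),np.zeros(3),np.array(c['intrinsics'],float),np.array(c['dist'],float))[0][:,0]
def cloud(c,d):
    v,u=np.nonzero(d>0); z=d[v,u]
    p=cv2.undistortPoints(np.c_[u,v].astype(float).reshape(-1,1,2),np.array(c['intrinsics'],float),np.array(c['dist'],float))[:,0]
    q=np.c_[p[:,0]*z,-p[:,1]*z,-z]@rot(c['orientation']).T+c['origin']
    return u,v,q
def snap(n):
    c=robot.get_calibration(n); im,d=robot.read_camera(n); return c,cv2.cvtColor(im,cv2.COLOR_RGB2BGR),d
E
python3 - <<'E'
from h import *
ims=[]
for n in('top','scene'):
    c,im,d=snap(n); cv2.imwrite(f'pics/{n}0.png',im); np.save(n+'d.npy',d); print(n,c)
    u,v,q=cloud(c,d)
    m=(q[:,2]>.15)&(q[:,2]<.20); print(m.sum(), np.median(q[m],0), q[m].min(0),q[m].max(0))
s=robot.read_state(); print(s)
E
```

```text
top {'intrinsics': array([[474.66082286,   0.        , 250.42821577],
       [  0.        , 474.66082286, 186.58669422],
       [  0.        ,   0.        ,   1.        ]]), 'dist': array([-0.1342141,  0.       ,  0.       ,  0.       ,  0.       ]), 'origin': array([ 0.20738584, -0.02684165,  1.37109285]), 'orientation': array([ 0.16827847, -0.15102267, -1.47284968])}
5626 [0.59269517 0.10310496 0.17085992] [ 0.03925789 -0.72639596  0.15000432] [0.98863328 0.48810484 0.19999704]
scene {'intrinsics': array([[370.80961354,   0.        , 260.90135855],
       [  0.        , 370.80961354, 186.75335657],
       [  0.        ,   0.        ,   1.        ]]), 'dist': array([-0.04793015,  0.        ,  0.        ,  0.        ,  0.        ]), 'origin': array([-0.09154499,  0.83672891,  0.72983378]), 'orientation': array([ 0.40897664, -1.29193121, -2.26279102])}
6765 [0.81183903 0.06773056 0.17272886] [-0.07116741 -3.1284346   0.15000659] [3.22394142 0.53587461 0.19998426]
{'t': 0.1, 'q': array([ 1.18861019e+00,  1.31088904e-01,  1.48917177e+00, -2.01802781e-05,
        1.52299082e+00, -8.53728170e-02]), 'dq': array([ 0.002145  , -0.00084503, -0.0024784 ,  0.00058256, -0.00010031,
       -0.00135565]), 'joint_torque': array([ 1.32939407e-03, -5.61336029e+01, -4.93098164e+01,  7.70643004e-02,
        2.91320012e-02, -3.99557268e-05]), 'tool_pos': array([0.1752544 , 0.57327334, 0.20318965]), 'orientation': array([-4.64468138e-01, -3.10669859e+00,  2.54185637e-03]), 'force': array([ 0.42526736,  0.24794848, -0.10591766]), 'wrist_torque': array([0.02121106, 0.00525402, 0.04617077]), 'gripper_force': 0.0, 'opening': 0.09295902317749072}
```

View pics/top0.png

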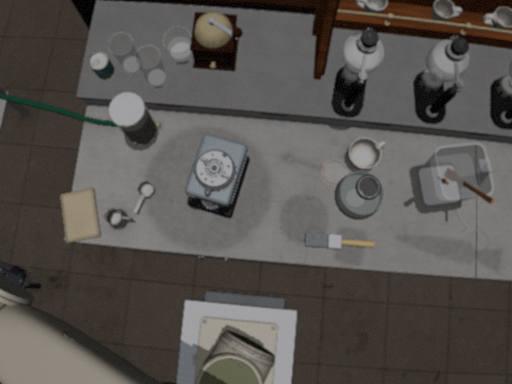

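View pics/scene0.png

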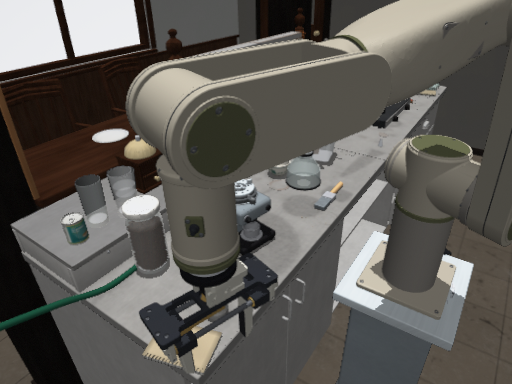

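The top view shows the grinder at about (218,170), front facing down to (212,208), with the hopper at (360,193), the brush at (340,241) and the scoop at (145,195). In the scene view the arm hides the collar. Next I'll enlarge the collar and find its centre.

Run:
```python
from h import *
c=robot.get_calibration('top'); im=cv2.imread('pics/top0.png')
cr=cv2.resize(im[135:220,170:260],None,fx=7,fy=7,interpolation=cv2.INTER_CUBIC); cr=np.clip(cr*1.6,0,255).astype('uint8')
cv2.imwrite('pics/crop0.png',cr)
u,v,q=cloud(c,np.load('topd.npy'))
m=(u>185)&(u<250)&(v>130)&(v<215)&(q[:,2]>.163)
print(m.sum(),np.percentile(q[m],[5,50,95],axis=0)); print(cast(c,[[215,169]],.178),proj(c,[[0.57,.1,.178],[.62,.1,.178],[.57,.15,.178]]))
print(np.histogram(q[m][:,2],bins=np.arange(.16,.21,.003)))
```

```text
1299 [[0.44894858 0.05355111 0.16451457]
 [0.49174219 0.09673808 0.17767259]
 [0.53671887 0.13837562 0.18389354]]
[[0.49351464 0.09379211 0.178     ]] [[215.81892272 140.64500323]
 [217.87920751 122.68520699]
 [196.96671033 139.02202166]]
(array([  0, 152, 130, 103,  91, 209, 348, 203,  28,   5,   6,  14,   8,
         2,   0,   0]), array([0.16 , 0.163, 0.166, 0.169, 0.172, 0.175, 0.178, 0.181, 0.184,
       0.187, 0.19 , 0.193, 0.196, 0.199, 0.202, 0.205, 0.208]))
```

View pics/crop0.png

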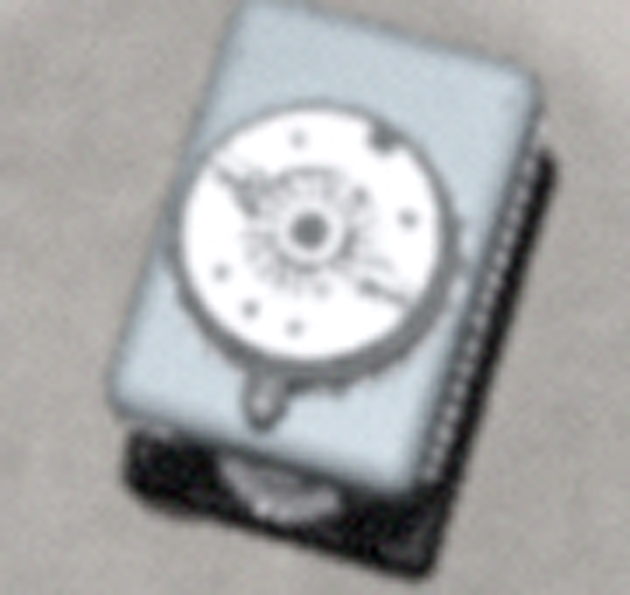

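The notch is at about (224,154), the collar centre at (215,168) and the ear at (208,191). So the notch points at about -29° in the world and the pin at about 171°, which means about 160° of clockwise turn. I'll move above the grinder for a closer look.

arm_command([
  {"z": 0.1},
  {"x": 0.1,"y": -0.1,"z": 0.25,"rz": 0.19},
  {"x": 0.63,"y": -0.956,"z": 0.3,"rz": 0.19},
  {"x": 0.63,"y": -0.956,"z": 0.3,"rz": 0.19},
  {"x": 0.63,"y": -0.956,"z": 0.3,"rz": 0.19},
  {"x": 0.63,"y": -0.956,"z": 0.3,"rz": 0.19},
  {"x": 0.63,"y": -0.956,"z": 0.3,"rz": 0.19},
  {"x": 0.63,"y": -0.956,"z": 0.3,"rz": 0.19},
  {"x": 0.63,"y": -0.956,"z": 0.3,"rz": 0.19},
  {"x": 0.63,"y": -0.956,"z": 0.3,"rz": 0.19},
])

```text
schema error: expected keys x, y, z, rx, ry, rz, claw
```

arm_command([
  {"x": 0,"y": 0,"z": 0.1,"rx": 0,"ry": 0,"rz": 0,"claw": 0},
  {"x": 0.1,"y": -0.1,"z": 0.2,"rx": 0,"ry": 0,"rz": 0.1,"claw": 0},
  {"x": 0.63,"y": -0.956,"z": 0.3,"rx": 0,"ry": 0,"rz": 0.19,"claw": 0},
  {"x": 0.63,"y": -0.956,"z": 0.3,"rx": 0,"ry": 0,"rz": 0.19,"claw": 0},
  {"x": 0.63,"y": -0.956,"z": 0.3,"rx": 0,"ry": 0,"rz": 0.19,"claw": 0},
  {"x": 0.63,"y": -0.956,"z": 0.3,"rx": 0,"ry": 0,"rz": 0.19,"claw": 0},
  {"x": 0.63,"y": -0.956,"z": 0.3,"rx": 0,"ry": 0,"rz": 0.19,"claw": 0},
  {"x": 0.63,"y": -0.956,"z": 0.3,"rx": 0,"ry": 0,"rz": 0.19,"claw": 0},
  {"x": 0.63,"y": -0.956,"z": 0.3,"rx": 0,"ry": 0,"rz": 0.19,"claw": 0},
  {"x": 0.63,"y": -0.956,"z": 0.3,"rx": 0,"ry": 0,"rz": 0.19,"claw": 0},
], squeeze=10)

```text
t: 0.93
tool_pos: [0.3752, 0.2741, 0.3218]
orientation: [0.131, -3.139, 0.0]
force: [0.8, 2.0, 0.7]
opening: 0.093
gripper_force: 0.0
```

arm_command([
  {"x": 0.23,"y": -0.36,"z": 0.05,"rx": 0,"ry": 0,"rz": 0,"claw": 95},
  {"x": 0.23,"y": -0.36,"z": 0.05,"rx": 0,"ry": 0,"rz": 0,"claw": 95},
  {"x": 0.23,"y": -0.36,"z": 0.05,"rx": 0,"ry": 0,"rz": 0,"claw": 95},
  {"x": 0.23,"y": -0.36,"z": 0.05,"rx": 0,"ry": 0,"rz": 0,"claw": 95},
  {"x": 0.23,"y": -0.36,"z": 0.05,"rx": 0,"ry": 0,"rz": 0,"claw": 95},
  {"x": 0.23,"y": -0.36,"z": 0.05,"rx": 0,"ry": 0,"rz": 0,"claw": 95},
  {"x": 0.23,"y": -0.36,"z": 0.05,"rx": 0,"ry": 0,"rz": 0,"claw": 95},
  {"x": 0.23,"y": -0.36,"z": 0.05,"rx": 0,"ry": 0,"rz": 0,"claw": 95},
  {"x": 0.23,"y": -0.36,"z": 0.05,"rx": 0,"ry": 0,"rz": 0,"claw": 95},
])

```text
t: 1.68
tool_pos: [0.4892, 0.0971, 0.3464]
orientation: [0.132, -3.138, -0.001]
force: [-0.5, 0.8, -0.2]
opening: 0.0581
gripper_force: 0.0
```

Run:
```python
from h import *
s=robot.read_state(); print(s['tool_pos'],s['opening'],s['orientation'],s['q'])
c,im,d=snap('wrist'); cv2.imwrite('pics/w1.png',im); np.save('w1d.npy',d); np.save('w1c.npy',c,allow_pickle=True); print(c)
```

```text
[0.48918462 0.09705258 0.34642815] 0.05813578633261903 [ 1.32209684e-01 -3.13799790e+00 -7.30371545e-04] [ 9.26098541e-02 -1.56837496e-01  1.51655047e+00  5.16985463e-04
  1.78266592e+00 -1.56229187e+00]
{'intrinsics': array([[320.26156799,   0.        , 256.21835426],
       [  0.        , 320.26156799, 188.99242236],
       [  0.        ,   0.        ,   1.        ]]), 'dist': array([0.0081093, 0.       , 0.       , 0.       , 0.       ]), 'origin': array([0.41205275, 0.09057118, 0.5267076 ]), 'orientation': array([-0.21606385, -0.23603317,  1.64254888])}
```

View pics/w1.png

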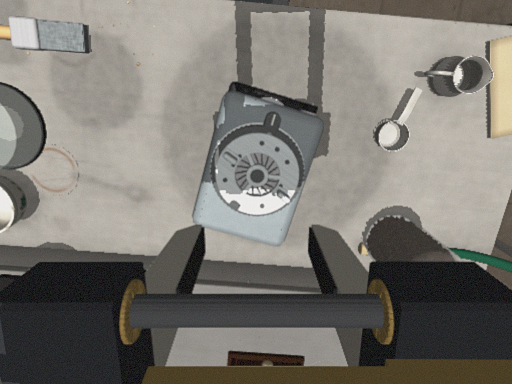

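The wrist view shows the carrier centred at about (258,176), the notch at (234,206), the ear with its index line at (272,121), and the tabs at (230,157) and (287,198).

Run:
```python
from h import *
c=np.load('w1c.npy',allow_pickle=True).item(); im=cv2.imread('pics/w1.png')
cr=cv2.resize(im[105:225,200:320],None,fx=5,fy=5,interpolation=cv2.INTER_CUBIC)
cen=None
a=np.linspace(0,2*np.pi,60)
C=cast(c,[[258,176.5]],.1815)[0]; print('boss',C)
print('ear',cast(c,[[272,121]],.165),'notch',cast(c,[[234,206]],.1785),'tabs',cast(c,[[231,156],[287,198]],.1935))
for z,r,col in((.1785,.047,(0,0,255)),(.165,.054,(0,255,0))):
    P=np.c_[C[0]+r*np.cos(a),C[1]+r*np.sin(a),np.full(60,z)]
    cv2.polylines(cr,[np.int32((proj(c,P)-[200,105]+.5)*5)],True,col,1)
cv2.imwrite('pics/w1c.png',cr)
```

```text
boss [0.49820862 0.10003008 0.1815    ]
ear [[0.43793309 0.11051053 0.165     ]] notch [[0.53611966 0.07558734 0.1785    ]] tabs [[0.47545926 0.06948938 0.1935    ]
 [0.51667765 0.13336289 0.1935    ]]
```

View pics/w1c.png

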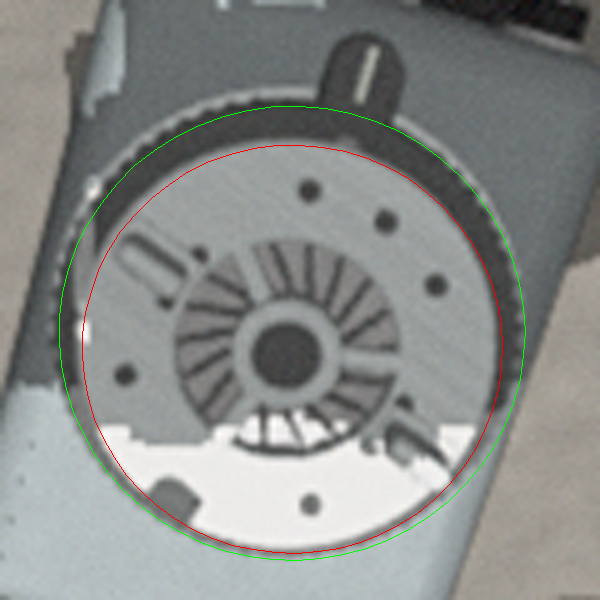

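Centre (0.4975, 0.0995), tabs at 57°, notch at -33° and pin at 170° agree with the known sizes. The turn is about -157°. Going down with the fingers at 95°, clear of the tabs.

arm_command([
  {"x": 0.017,"y": 0.005,"z": -0.08,"rx": 0,"ry": 0,"rz": 0,"claw": 95},
  {"x": 0.017,"y": 0.005,"z": -0.16,"rx": 0,"ry": 0,"rz": 0,"claw": 95},
  {"x": 0.017,"y": 0.005,"z": -0.23,"rx": 0,"ry": 0,"rz": 0,"claw": 95},
  {"x": 0.017,"y": 0.005,"z": -0.27,"rx": 0,"ry": 0,"rz": 0,"claw": 95},
  {"x": 0.017,"y": 0.005,"z": -0.285,"rx": 0,"ry": 0,"rz": 0,"claw": 95},
  {"x": 0.017,"y": 0.005,"z": -0.296,"rx": 0,"ry": 0,"rz": 0,"claw": 95},
  {"x": 0.017,"y": 0.005,"z": -0.296,"rx": 0,"ry": 0,"rz": 0,"claw": 95},
  {"x": 0.017,"y": 0.005,"z": -0.296,"rx": 0,"ry": 0,"rz": 0,"claw": 95},
])

```text
t: 2.4
tool_pos: [0.4991, 0.099, 0.2006]
orientation: [-0.132, 3.136, 0.0]
force: [-0.2, 0.1, 0.4]
opening: 0.0584
gripper_force: 0.0
```

arm_command([
  {"x": -0.003,"y": 0.001,"z": -0.006,"rx": 0,"ry": 0,"rz": -0.04,"claw": 95},
  {"x": -0.003,"y": 0.001,"z": -0.006,"rx": 0,"ry": 0,"rz": -0.08,"claw": 95},
  {"x": -0.003,"y": 0.001,"z": -0.006,"rx": 0,"ry": 0,"rz": -0.12,"claw": 95},
  {"x": -0.003,"y": 0.001,"z": -0.006,"rx": 0,"ry": 0,"rz": -0.16,"claw": 95},
  {"x": -0.003,"y": 0.001,"z": -0.006,"rx": 0,"ry": 0,"rz": -0.2,"claw": 95},
  {"x": -0.003,"y": 0.001,"z": -0.006,"rx": 0,"ry": 0,"rz": -0.24,"claw": 95},
  {"x": -0.003,"y": 0.001,"z": -0.006,"rx": 0,"ry": 0,"rz": -0.28,"claw": 95},
  {"x": -0.003,"y": 0.001,"z": -0.006,"rx": 0,"ry": 0,"rz": -0.32,"claw": 95},
  {"x": -0.003,"y": 0.001,"z": -0.006,"rx": 0,"ry": 0,"rz": -0.36,"claw": 95},
  {"x": -0.003,"y": 0.001,"z": -0.006,"rx": 0,"ry": 0,"rz": -0.4,"claw": 95},
])

```text
t: 3.23
tool_pos: [0.4982, 0.0992, 0.1983]
orientation: [1.107, 2.937, 0.003]
force: [-0.6, 1.1, -0.5]
opening: 0.0582
gripper_force: 0.0
```

Light forces; continuing the sweep.

arm_command([
  {"x": 0,"y": 0,"z": 0,"rx": 0,"ry": 0,"rz": -0.04,"claw": 95},
  {"x": 0,"y": 0,"z": 0,"rx": 0,"ry": 0,"rz": -0.08,"claw": 95},
  {"x": 0,"y": 0,"z": 0,"rx": 0,"ry": 0,"rz": -0.12,"claw": 95},
  {"x": 0,"y": 0,"z": 0,"rx": 0,"ry": 0,"rz": -0.16,"claw": 95},
  {"x": 0,"y": 0,"z": 0,"rx": 0,"ry": 0,"rz": -0.2,"claw": 95},
  {"x": 0,"y": 0,"z": 0,"rx": 0,"ry": 0,"rz": -0.24,"claw": 95},
  {"x": 0,"y": 0,"z": 0,"rx": 0,"ry": 0,"rz": -0.28,"claw": 95},
  {"x": 0,"y": 0,"z": 0,"rx": 0,"ry": 0,"rz": -0.32,"claw": 95},
  {"x": 0,"y": 0,"z": 0,"rx": 0,"ry": 0,"rz": -0.36,"claw": 95},
  {"x": 0,"y": 0,"z": 0,"rx": 0,"ry": 0,"rz": -0.4,"claw": 95},
])

```text
t: 4.07
tool_pos: [0.4982, 0.0992, 0.1983]
orientation: [2.163, 2.275, 0.005]
force: [-0.1, 1.0, -0.5]
opening: 0.0582
gripper_force: 0.0
```

arm_command([
  {"x": 0,"y": 0,"z": 0,"rx": 0,"ry": 0,"rz": -0.04,"claw": 95},
  {"x": 0,"y": 0,"z": 0,"rx": 0,"ry": 0,"rz": -0.08,"claw": 95},
  {"x": 0,"y": 0,"z": 0,"rx": 0,"ry": 0,"rz": -0.12,"claw": 95},
  {"x": 0,"y": 0,"z": 0,"rx": 0,"ry": 0,"rz": -0.16,"claw": 95},
  {"x": 0,"y": 0,"z": 0,"rx": 0,"ry": 0,"rz": -0.2,"claw": 95},
  {"x": 0,"y": 0,"z": 0,"rx": 0,"ry": 0,"rz": -0.24,"claw": 95},
  {"x": 0,"y": 0,"z": 0,"rx": 0,"ry": 0,"rz": -0.28,"claw": 95},
  {"x": 0,"y": 0,"z": 0,"rx": 0,"ry": 0,"rz": -0.32,"claw": 95},
  {"x": 0,"y": 0,"z": 0,"rx": 0,"ry": 0,"rz": -0.34,"claw": 95},
  {"x": 0,"y": 0,"z": 0,"rx": 0,"ry": 0,"rz": -0.34,"claw": 95},
])

```text
t: 4.9
tool_pos: [0.4982, 0.0991, 0.1982]
orientation: [2.798, 1.426, 0.005]
force: [-0.8, 0.1, -0.2]
opening: 0.0579
gripper_force: 0.0
```

Run:
```python
from h import *
s=robot.read_state(); print(s['tool_pos'],s['force'],s['orientation'],s['q'])
c,im,d=snap('wrist'); np.save('w2c.npy',c,allow_pickle=True)
p=np.int32(proj(c,[.4975,.0995,.1785])[0]); print(p)
cv2.imwrite('pics/w2.png',im)
c,im,d=snap('top'); np.save('t2c.npy',c,allow_pickle=True); cv2.imwrite('pics/t2.png',im)
```

```text
[0.49817155 0.09914854 0.19816952] [-0.80867641  0.07871686 -0.24137538] [2.79767451 1.4262699  0.00543081] [ 9.54608708e-02 -1.21857351e-01  1.75204484e+00  3.43198841e-05
  1.50770008e+00  7.23332666e-01]
[254 218]
```

View pics/w2.png

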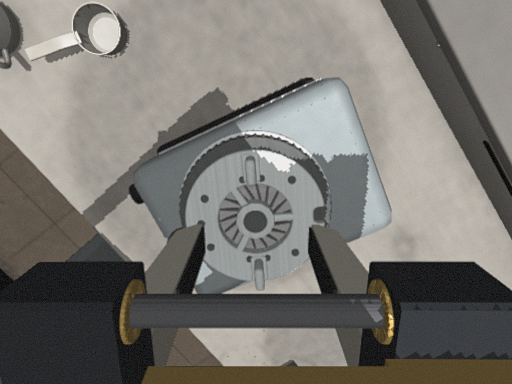

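The fingers now stand at -36°, but the notch at (320,215) and the tabs at (250,165) and (260,270) show the carrier has not turned. The tips must have passed over the tabs or outside them. I'll check the real tip height in the depth image.

Run:
```python
from h import *
s=robot.read_state()
c,im,d=snap('wrist'); u,v,q=cloud(c,d); print(c['origin'])
T=(q-s['tool_pos'])@rot(s['orientation'])   # tool frame
def show(n,m):
    if m.sum(): print(n,m.sum(),'tool',np.percentile(T[m],[2,50,98],axis=0).round(4).tolist(),'world z',np.percentile(q[m][:,2],[2,50,98]).round(4))
show('flange',(abs(u-225)<8)&(abs(v-180)<8))
show('boss',(abs(u-242)<4)&(abs(v-232)<5))
show('tabup',(abs(u-251)<3)&(abs(v-165)<6))
for r in range(222,262,4):
    for lo,hi in((165,205),(305,350)):
        m=(v==r)&(u>=lo)&(u<hi)&(d[v,u]<np.median(d[180:215,215:235])-.012)
        if m.sum(): print(r,u[m].min(),u[m].max(),T[m].min(0).round(4),T[m].max(0).round(4))
```

```text
[0.54375773 0.16271824 0.3778651 ]
flange 225 tool [[0.0217, -0.0242, 0.0183], [0.0264, -0.0196, 0.0196], [0.0311, -0.015, 0.0209]] world z [0.1766 0.1779 0.1792]
boss 63 tool [[-0.0159, -0.0116, 0.0157], [-0.0098, -0.0089, 0.0174], [-0.0055, -0.0069, 0.0284]] world z [0.1691 0.1801 0.1818]
tabup 55 tool [[0.0369, -0.0037, 0.0017], [0.0399, -0.0025, 0.0029], [0.0427, -0.0013, 0.0043]] world z [0.1933 0.1947 0.1958]
226 191 201 [ 0.009  -0.0358 -0.0168] [ 0.0099 -0.03   -0.0147]
226 312 322 [ 0.0094  0.0312 -0.0171] [ 0.01    0.0367 -0.0157]
230 179 204 [ 0.0073 -0.0407 -0.0225] [ 0.01   -0.0284 -0.0163]
230 309 334 [ 0.0069  0.0299 -0.0224] [ 0.0099  0.0425 -0.0156]
234 174 204 [ 0.0048 -0.0424 -0.0275] [ 0.0099 -0.0283 -0.0162]
234 309 339 [ 0.0049  0.0298 -0.0276] [ 0.01    0.0437 -0.0164]
238 171 204 [ 0.003  -0.0425 -0.0327] [ 0.0101 -0.0284 -0.0175]
238 309 342 [ 0.0025  0.0299 -0.0335] [ 0.0104  0.044  -0.0165]
242 168 204 [ 0.0006 -0.0428 -0.0378] [ 0.0103 -0.0283 -0.0175]
242 308 345 [-0.0012  0.0296 -0.0373] [ 0.0101  0.0442 -0.0139]
246 165 204 [-0.0014 -0.0432 -0.0419] [ 0.0103 -0.0283 -0.0185]
246 308 348 [-0.0031  0.0296 -0.0416] [ 0.0101  0.0446 -0.0151]
250 165 204 [-0.0035 -0.042  -0.046 ] [ 0.0103 -0.0283 -0.0191]
250 308 349 [-0.0052  0.0296 -0.0459] [ 0.0102  0.0438 -0.0158]
254 165 204 [-0.0056 -0.041  -0.0499] [ 0.0103 -0.0282 -0.0198]
254 309 349 [-0.0053  0.0296 -0.0498] [ 0.0102  0.0425 -0.0204]
258 165 203 [-0.0066 -0.0397 -0.0532] [ 0.01   -0.0283 -0.0224]
258 310 349 [-0.0066  0.0298 -0.0535] [ 0.0102  0.0413 -0.0225]
```

By depth the finger ends stand about 15 mm above the TCP (tool z -0.015), so they passed 20 mm over the tabs. I'll turn back at this height, then go down about 29 mm while watching the force.

arm_command([
  {"x": 0,"y": 0,"z": 0,"rx": 0,"ry": 0,"rz": 0.06,"claw": 95},
  {"x": 0,"y": 0,"z": 0,"rx": 0,"ry": 0,"rz": 0.12,"claw": 95},
  {"x": 0,"y": 0,"z": 0,"rx": 0,"ry": 0,"rz": 0.18,"claw": 95},
  {"x": 0,"y": 0,"z": 0,"rx": 0,"ry": 0,"rz": 0.24,"claw": 95},
  {"x": 0,"y": 0,"z": 0,"rx": 0,"ry": 0,"rz": 0.3,"claw": 95},
  {"x": 0,"y": 0,"z": 0,"rx": 0,"ry": 0,"rz": 0.36,"claw": 95},
  {"x": 0,"y": 0,"z": 0,"rx": 0,"ry": 0,"rz": 0.42,"claw": 95},
  {"x": 0,"y": 0,"z": 0,"rx": 0,"ry": 0,"rz": 0.48,"claw": 95},
  {"x": 0,"y": 0,"z": 0,"rx": 0,"ry": 0,"rz": 0.54,"claw": 95},
  {"x": 0,"y": 0,"z": 0,"rx": 0,"ry": 0,"rz": 0.6,"claw": 95},
])

```text
t: 5.88
tool_pos: [0.4971, 0.099, 0.1964]
orientation: [1.491, 2.764, 0.001]
force: [-0.3, -0.8, 0.0]
opening: 0.0586
gripper_force: 0.0
```

arm_command([
  {"x": 0,"y": 0,"z": 0,"rx": 0,"ry": 0,"rz": 0.06,"claw": 95},
  {"x": 0,"y": 0,"z": 0,"rx": 0,"ry": 0,"rz": 0.12,"claw": 95},
  {"x": 0,"y": 0,"z": 0,"rx": 0,"ry": 0,"rz": 0.18,"claw": 95},
  {"x": 0,"y": 0,"z": 0,"rx": 0,"ry": 0,"rz": 0.24,"claw": 95},
  {"x": 0,"y": 0,"z": 0,"rx": 0,"ry": 0,"rz": 0.3,"claw": 95},
  {"x": 0,"y": 0,"z": 0,"rx": 0,"ry": 0,"rz": 0.36,"claw": 95},
  {"x": 0,"y": 0,"z": 0,"rx": 0,"ry": 0,"rz": 0.42,"claw": 95},
  {"x": 0,"y": 0,"z": 0,"rx": 0,"ry": 0,"rz": 0.48,"claw": 95},
  {"x": 0,"y": 0,"z": 0,"rx": 0,"ry": 0,"rz": 0.53,"claw": 95},
  {"x": 0,"y": 0,"z": 0,"rx": 0,"ry": 0,"rz": 0.53,"claw": 95},
])

```text
t: 6.72
tool_pos: [0.4971, 0.099, 0.1963]
orientation: [-0.109, 3.139, 0.0]
force: [-0.1, -0.5, 0.7]
opening: 0.0585
gripper_force: 0.0
```

arm_command([
  {"x": -0.002,"y": 0,"z": -0.015,"rx": 0,"ry": 0,"rz": 0,"claw": 95},
  {"x": -0.002,"y": 0,"z": -0.03,"rx": 0,"ry": 0,"rz": 0,"claw": 95},
  {"x": -0.002,"y": 0,"z": -0.04,"rx": 0,"ry": 0,"rz": 0,"claw": 95},
  {"x": -0.002,"y": 0,"z": -0.046,"rx": 0,"ry": 0,"rz": 0,"claw": 95},
  {"x": -0.002,"y": 0,"z": -0.046,"rx": 0,"ry": 0,"rz": 0,"claw": 95},
])

```text
t: 7.13
tool_pos: [0.495, 0.0989, 0.1713]
orientation: [0.098, -3.138, 0.0]
force: [-0.9, -0.5, 1.1]
opening: 0.0586
gripper_force: 0.0
```

Run:
```python
from h import *
s=robot.read_state(); print(s['tool_pos'],s['force'],s['orientation'],s['q'])
c,im,d=snap('wrist'); cv2.imwrite('pics/w3.png',im); u,v,q=cloud(c,d)
T=(q-s['tool_pos'])@rot(s['orientation'])
m=(abs(T[:,1])>.027)&(abs(T[:,1])<.045)&(abs(T[:,0])<.011)&(v<255)&(T[:,2]<.004)
for a in(m&(T[:,1]<0),m&(T[:,1]>0)): print(a.sum(),np.percentile(T[a],[1,99],axis=0).round(4), np.percentile(q[a][:,2],1))
```

```text
[0.49503365 0.09885597 0.17133014] [-0.87003555 -0.54205095  1.10446175] [ 9.78797831e-02 -3.13787242e+00  2.52420033e-04] [ 9.55184126e-02 -1.09364606e-01  1.78966338e+00 -1.95320080e-05
  1.46349369e+00 -1.53764166e+00]
1406 [[-0.0094 -0.0445 -0.0487]
 [ 0.0105 -0.0274 -0.0058]] 0.17712639053621465
1493 [[-0.0094  0.0273 -0.0488]
 [ 0.0106  0.0444 -0.0058]] 0.17709376916244207
```

View pics/w3.png

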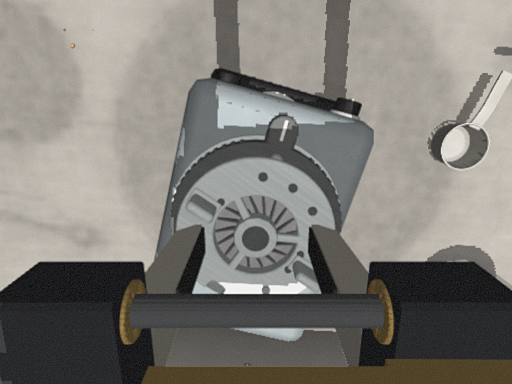

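The view now shows the tips just above the flange beside the tabs at (203,205) and (300,268), and the carrier unmoved. Lowering 2 mm more and sweeping.

arm_command([
  {"x": 0.005,"y": 0.001,"z": -0.004,"rx": 0,"ry": 0,"rz": 0,"claw": 95},
  {"x": 0.005,"y": 0.001,"z": -0.004,"rx": 0,"ry": 0,"rz": -0.04,"claw": 95},
  {"x": 0.005,"y": 0.001,"z": -0.004,"rx": 0,"ry": 0,"rz": -0.08,"claw": 95},
  {"x": 0.005,"y": 0.001,"z": -0.004,"rx": 0,"ry": 0,"rz": -0.12,"claw": 95},
  {"x": 0.005,"y": 0.001,"z": -0.004,"rx": 0,"ry": 0,"rz": -0.16,"claw": 95},
  {"x": 0.005,"y": 0.001,"z": -0.004,"rx": 0,"ry": 0,"rz": -0.2,"claw": 95},
  {"x": 0.005,"y": 0.001,"z": -0.004,"rx": 0,"ry": 0,"rz": -0.24,"claw": 95},
  {"x": 0.005,"y": 0.001,"z": -0.004,"rx": 0,"ry": 0,"rz": -0.28,"claw": 95},
  {"x": 0.005,"y": 0.001,"z": -0.004,"rx": 0,"ry": 0,"rz": -0.32,"claw": 95},
  {"x": 0.005,"y": 0.001,"z": -0.004,"rx": 0,"ry": 0,"rz": -0.36,"claw": 95},
])

```text
t: 8.02
tool_pos: [0.4988, 0.0995, 0.1711]
orientation: [1.019, 2.971, 0.0]
force: [0.1, -0.7, 0.2]
opening: 0.0585
gripper_force: 0.5
```

Run:
```python
from h import *
s=robot.read_state(); print(s['tool_pos'],s['force'],s['wrist_torque'],s['orientation'],s['q'])
c,im,d=snap('wrist'); cv2.imwrite('pics/w4.png',im[90:330,100:420])
```

```text
[0.49876226 0.09949273 0.17105947] [ 0.14829498 -0.67424945  0.16036369] [-0.0922744   0.032714   -0.01584229] [1.01919975e+00 2.97102661e+00 3.58563735e-04] [ 9.60880001e-02 -1.01703842e-01  1.78304747e+00 -4.51091896e-05
  1.45959855e+00 -8.13770083e-01]
```

View pics/w4.png

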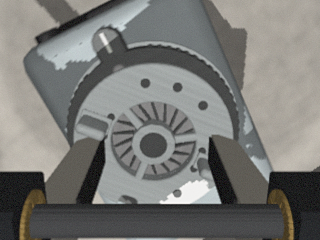

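The carrier now turns with the fingers, which press on the tabs at (93,125) and (205,165) in the crop. Continuing.

arm_command([
  {"x": -0.002,"y": 0,"z": 0,"rx": 0,"ry": 0,"rz": -0.04,"claw": 95},
  {"x": -0.002,"y": 0,"z": 0,"rx": 0,"ry": 0,"rz": -0.08,"claw": 95},
  {"x": -0.002,"y": 0,"z": 0,"rx": 0,"ry": 0,"rz": -0.12,"claw": 95},
  {"x": -0.002,"y": 0,"z": 0,"rx": 0,"ry": 0,"rz": -0.16,"claw": 95},
  {"x": -0.002,"y": 0,"z": 0,"rx": 0,"ry": 0,"rz": -0.2,"claw": 95},
  {"x": -0.002,"y": 0,"z": 0,"rx": 0,"ry": 0,"rz": -0.24,"claw": 95},
  {"x": -0.002,"y": 0,"z": 0,"rx": 0,"ry": 0,"rz": -0.28,"claw": 95},
  {"x": -0.002,"y": 0,"z": 0,"rx": 0,"ry": 0,"rz": -0.32,"claw": 95},
  {"x": -0.002,"y": 0,"z": 0,"rx": 0,"ry": 0,"rz": -0.36,"claw": 95},
  {"x": -0.002,"y": 0,"z": 0,"rx": 0,"ry": 0,"rz": -0.4,"claw": 95},
])

```text
t: 8.9
tool_pos: [0.4977, 0.0991, 0.171]
orientation: [2.093, 2.341, -0.0]
force: [-0.5, -1.9, 0.2]
opening: 0.0583
gripper_force: 1.1
```

arm_command([
  {"x": 0,"y": 0,"z": 0,"rx": 0,"ry": 0,"rz": -0.04,"claw": 95},
  {"x": 0,"y": 0,"z": 0,"rx": 0,"ry": 0,"rz": -0.08,"claw": 95},
  {"x": 0,"y": 0,"z": 0,"rx": 0,"ry": 0,"rz": -0.12,"claw": 95},
  {"x": 0,"y": 0,"z": 0,"rx": 0,"ry": 0,"rz": -0.16,"claw": 95},
  {"x": 0,"y": 0,"z": 0,"rx": 0,"ry": 0,"rz": -0.2,"claw": 95},
  {"x": 0,"y": 0,"z": 0,"rx": 0,"ry": 0,"rz": -0.24,"claw": 95},
  {"x": 0,"y": 0,"z": 0,"rx": 0,"ry": 0,"rz": -0.28,"claw": 95},
  {"x": 0,"y": 0,"z": 0,"rx": 0,"ry": 0,"rz": -0.32,"claw": 95},
  {"x": 0,"y": 0,"z": 0,"rx": 0,"ry": 0,"rz": -0.36,"claw": 95},
  {"x": 0,"y": 0,"z": 0,"rx": 0,"ry": 0,"rz": -0.4,"claw": 95},
])

```text
t: 9.73
tool_pos: [0.4974, 0.0987, 0.171]
orientation: [2.84, 1.341, -0.001]
force: [-1.3, -2.9, 1.4]
opening: 0.0584
gripper_force: 1.5
```

arm_command([
  {"x": 0,"y": 0,"z": 0,"rx": 0,"ry": 0,"rz": -0.04,"claw": 95},
  {"x": 0,"y": 0,"z": 0,"rx": 0,"ry": 0,"rz": -0.08,"claw": 95},
  {"x": 0,"y": 0,"z": 0,"rx": 0,"ry": 0,"rz": -0.12,"claw": 95},
  {"x": 0,"y": 0,"z": 0,"rx": 0,"ry": 0,"rz": -0.16,"claw": 95},
  {"x": 0,"y": 0,"z": 0,"rx": 0,"ry": 0,"rz": -0.18,"claw": 95},
  {"x": 0,"y": 0,"z": 0,"rx": 0,"ry": 0,"rz": -0.18,"claw": 95},
])

```text
t: 10.23
tool_pos: [0.4974, 0.0991, 0.1708]
orientation: [3.034, 0.814, -0.001]
force: [-1.2, -1.7, 1.7]
opening: 0.0583
gripper_force: 0.5
```

Run:
```python
from h import *
s=robot.read_state(); print(s['tool_pos'],s['force'],s['wrist_torque'],s['orientation'],s['q'])
c,im,d=snap('wrist'); np.save('w5c.npy',c,allow_pickle=True); cv2.imwrite('pics/w5f.png',im); cv2.imwrite('pics/w5.png',cv2.resize(im[100:300,150:350],None,fx=3,fy=3,interpolation=cv2.INTER_CUBIC))
```

```text
[0.49736549 0.09913625 0.17082412] [-1.19692353 -1.68937984  1.74620545] [-0.24865822  0.30494069  0.03915817] [ 3.03385835e+00  8.14082852e-01 -5.64862171e-04] [ 9.59759176e-02 -1.04520064e-01  1.78609993e+00 -4.66806780e-04
  1.46029965e+00  1.14250978e+00]
```

View pics/w5.png

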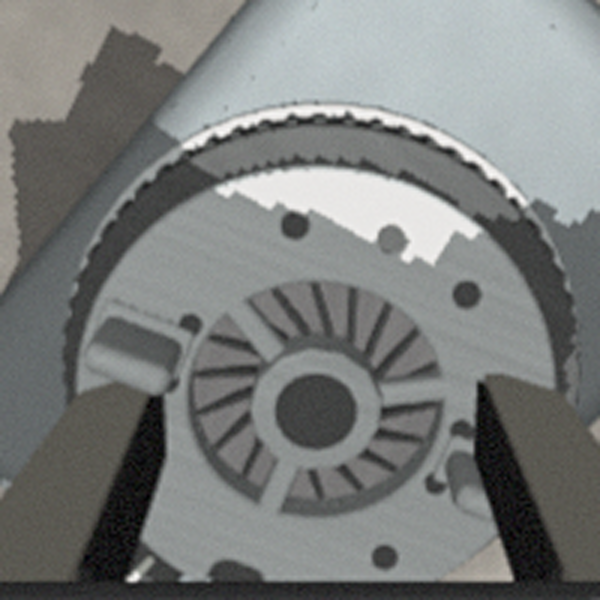

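The notch is at (237,570) in the crop and the tabs at (130,340) and (470,480); the ear is at the bottom left. I'll turn those pixels into angles.

Run:
```python
from h import *
c=np.load('w5c.npy',allow_pickle=True).item()
f=lambda x,y,z:cast(c,[[150+x/3-.3,100+y/3-.3]],z)[0]
C=f(316,411,.1815); print('C',C)
for n,p in dict(notch_in=f(237,562,.1785),tabL=f(135,338,.1935)).items():
    e=p-C; print(n,np.hypot(*e[:2]),np.degrees(np.arctan2(e[1],e[0])))
e=f(195,324,.1785)-f(458,428,.1785); print('holes',np.degrees(np.arctan2(e[1],e[0])))
e=f(176,385,.1785)-f(436,484,.1785); print('holes2',np.degrees(np.arctan2(e[1],e[0])))
e=f(165,367,.1785)-f(330,590,.1785)
```

```text
C [0.49782245 0.09992767 0.1815    ]
notch_in 0.038709889135852896 -174.80473933572407
tabL 0.037027107645224294 88.396610655967
holes 96.97429734715425
holes2 97.31825028140352
```

arm_command([
  {"x": 0,"y": 0,"z": 0,"rx": 0,"ry": 0,"rz": -0.03,"claw": 95},
  {"x": 0,"y": 0,"z": 0,"rx": 0,"ry": 0,"rz": -0.06,"claw": 95},
  {"x": 0,"y": 0,"z": 0,"rx": 0,"ry": 0,"rz": -0.09,"claw": 95},
  {"x": 0,"y": 0,"z": 0,"rx": 0,"ry": 0,"rz": -0.12,"claw": 95},
  {"x": 0,"y": 0,"z": 0,"rx": 0,"ry": 0,"rz": -0.14,"claw": 95},
  {"x": 0,"y": 0,"z": 0,"rx": 0,"ry": 0,"rz": -0.14,"claw": 95},
  {"x": 0,"y": 0,"z": 0,"rx": 0,"ry": 0,"rz": -0.14,"claw": 95},
])

```text
t: 10.87
tool_pos: [0.4974, 0.0995, 0.1708]
orientation: [-3.117, -0.388, -0.0]
force: [-1.4, -1.1, 0.0]
opening: 0.0585
gripper_force: 0.6
```

arm_command([
  {"x": 0,"y": 0,"z": 0,"rx": 0,"ry": 0,"rz": 0.03,"claw": 95},
  {"x": 0,"y": 0,"z": 0,"rx": 0,"ry": 0,"rz": 0.06,"claw": 95},
  {"x": 0,"y": 0,"z": 0.08,"rx": 0,"ry": 0,"rz": 0.06,"claw": 95},
  {"x": 0,"y": 0,"z": 0.15,"rx": 0,"ry": 0,"rz": 0.06,"claw": 95},
  {"x": 0,"y": 0,"z": 0.22,"rx": 0,"ry": 0,"rz": 0.06,"claw": 95},
  {"x": 0,"y": 0,"z": 0.25,"rx": 0,"ry": 0,"rz": 0.06,"claw": 95},
  {"x": 0,"y": 0,"z": 0.25,"rx": 0,"ry": 0,"rz": 0.06,"claw": 95},
  {"x": 0,"y": 0,"z": 0.25,"rx": 0,"ry": 0,"rz": 0.06,"claw": 95},
])

```text
t: 11.53
tool_pos: [0.4983, 0.0997, 0.2969]
orientation: [-3.089, -0.573, -0.005]
force: [0.2, -0.4, -1.0]
opening: 0.0584
gripper_force: 0.0
```

Run:
```python
from h import *
s=robot.read_state(); print(s['tool_pos'],s['force'],s['orientation'])
c,im,d=snap('wrist'); np.save('w6c.npy',c,allow_pickle=True); cv2.imwrite('pics/w6f.png',im)
p=proj(c,[.4975,.0995,.1785])[0]; x0,y0=np.int32(p)-65; print(x0,y0)
cv2.imwrite('pics/w6.png',cv2.resize(im[y0:y0+146,x0:x0+130],None,fx=4,fy=4,interpolation=cv2.INTER_CUBIC))
```

```text
[0.49825678 0.09968947 0.29686422] [ 0.16208513 -0.36917794 -1.01534524] [-3.08886619 -0.57311245 -0.00474825]
190 116
```

View pics/w6.png

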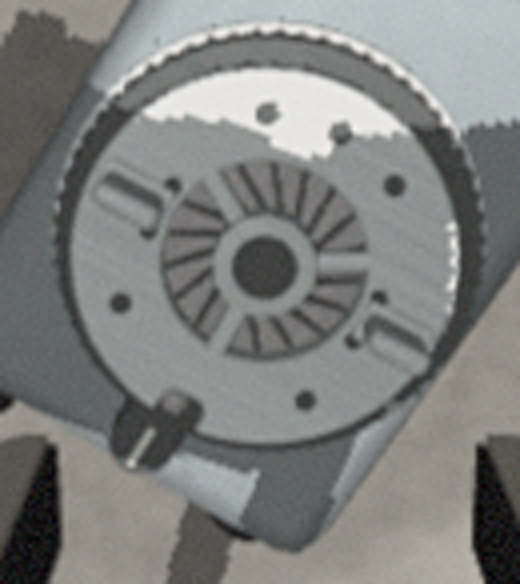

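The notch at (180,408) now has the light pin dome at (175,403) inside it. The ear line runs from (153,432) to (135,462). I'll compute the angles.

Run:
```python
from h import *
c=np.load('w6c.npy',allow_pickle=True).item()
f=lambda x,y,z:cast(c,[[190+x/4-.4,116+y/4-.4]],z)[0]
C=f(265,268,.1815); print(C)
for n,p in dict(notch=f(180,405,.1785),pin=f(175,402,.1715),ear1=f(153,432,.165),ear2=f(135,462,.165)).items():
    e=p-C; print(n,np.hypot(*e[:2]).round(4),np.degrees(np.arctan2(e[1],e[0]))%360)
for a,b in(((172,185),(379,297)),((148,231),(354,341))):
    e=f(*a,.1785)-f(*b,.1785); print('hole notch',np.degrees(np.arctan2(e[1],e[0]))+90)
im=cv2.imread('pics/w6f.png'); g=cv2.cvtColor(im,6)[210:226,224:246]; print(g)
```

```text
[0.49763083 0.09962344 0.1815    ]
notch 0.0419 170.6243925526813
pin 0.0444 169.89577433849604
ear1 0.057 170.02059705596434
ear2 0.0668 170.13200544143754
hole notch 171.9428812395808
hole notch 171.94473326474144
[[148 149 148 148 146 145 147 151 145 149 145 146 147 145 151 149 152 146
  150 146 148 147]
 [146 145 146 145 148 145 150 143 148 149 148 152 149 150 148 147 150 147
  148 151 148 146]
 [151 146 145 146 144 147 146 146 140 136 142 149 148 153 146 149 148 149
  148 148 150 150]
 [150 146 144 147 147 149 138 131 121 120 124 131 142 147 151 149 149 148
  143 144 146 153]
 [138 149 151 146 147 147 128 119 112 110 108 108 120 126 141 151 151 150
  148 149 146 144]
 [105 139 152 154 146 127 106 110 121 126 116 108  98  90 113 130 146 150
  148 149 144 148]
 [ 72 101 129 150 137 101  91 111 118 127 122 108  86  71  70  98 126 148
  146 149 149 151]
 [ 57  67  90 115 108  71  78 110 117 118 110 100  87  60  60  66 101 143
  148 150 150 149]
 [ 65  63  61  72  72  60  67  88  99 109 108  83  70  63  61  60  87 138
  149 148 146 146]
 [ 65  69  64  60  64  63  62  65  69  85  85  65  66  64  63  68  91 132
  153 146 149 148]
 [ 62  64  66  64  64  63  64  61  66  62  64  57  58  60  60  70 106 140
  154 150 149 149]
 [ 68  58  64  70  66  61  63  62  63  60  59  61  64  60  62  88 126 151
  145 145 151 147]
 [ 63  58  69  80  73  59  63  65  60  59  64  61  66  61  75 113 144 150
  149 147 149 148]
 [ 66  67  93 130 109  67  66  64  64  68  57  56  63  54  75 114 143 153
  152 153 151 150]
 [ 57  82 131 153 117  71  61  62  64  61  55  55  68  75  65  85 105 121
  129 140 145 152]
 [ 70 109 150 131  84  61  59  68  65  60  58  59  81  94  86  75  74  72
   85  95 113 123]]
```

Notch at 171–172° against the pin at 170° is about 1 mm off, within the dome's guidance. Closing the fingers and pressing on the boss (contact expected at TCP z ≈ 0.166, home at 0.159).

arm_command([
  {"x": -0.001,"y": 0,"z": -0.06,"rx": 0,"ry": 0,"rz": 0,"claw": 255},
  {"x": -0.001,"y": 0,"z": -0.12,"rx": 0,"ry": 0,"rz": 0,"claw": 255},
  {"x": -0.001,"y": 0,"z": -0.16,"rx": 0,"ry": 0,"rz": 0,"claw": 255},
  {"x": -0.001,"y": 0,"z": -0.16,"rx": 0,"ry": 0,"rz": 0,"claw": 255},
  {"x": -0.001,"y": 0,"z": -0.16,"rx": 0,"ry": 0,"rz": 0,"claw": 255},
  {"x": -0.001,"y": 0,"z": -0.16,"rx": 0,"ry": 0,"rz": 0,"claw": 255},
  {"x": -0.001,"y": 0,"z": -0.2,"rx": 0,"ry": 0,"rz": 0,"claw": 255},
  {"x": -0.001,"y": 0,"z": -0.23,"rx": 0,"ry": 0,"rz": 0,"claw": 255},
  {"x": -0.001,"y": 0,"z": -0.25,"rx": 0,"ry": 0,"rz": 0,"claw": 255},
  {"x": -0.001,"y": 0,"z": -0.25,"rx": 0,"ry": 0,"rz": 0,"claw": 255},
])

```text
t: 12.42
tool_pos: [0.4963, 0.0994, 0.1697]
orientation: [-3.089, -0.57, 0.003]
force: [-0.3, 0.0, 1.2]
opening: 0.0005
gripper_force: 0.0
```

Run:
```python
from h import *
s=robot.read_state(); print(s['tool_pos'],s['force'],s['opening'])
c,im,d=snap('wrist'); u,v,q=cloud(c,d); T=(q-s['tool_pos'])@rot(s['orientation'])
m=(abs(T[:,1])<.03)&(abs(T[:,0])<.012)&(T[:,2]<.008)&(v<290)
print(m.sum(),np.percentile(T[m],[1,99],axis=0).round(4))
```

```text
[0.4962679  0.09939231 0.16971406] [-0.28614545  0.04855032  1.18159928] 0.0005151062173839669
4793 [[-0.0115 -0.0291 -0.069 ]
 [ 0.0117  0.0293  0.0006]]
```

arm_command([
  {"x": 0.003,"y": 0,"z": -0.004,"rx": 0,"ry": 0,"rz": 0,"claw": 255},
  {"x": 0.003,"y": 0,"z": -0.008,"rx": 0,"ry": 0,"rz": 0,"claw": 255},
  {"x": 0.003,"y": 0,"z": -0.012,"rx": 0,"ry": 0,"rz": 0,"claw": 255},
  {"x": 0.003,"y": 0,"z": -0.015,"rx": 0,"ry": 0,"rz": 0,"claw": 255},
  {"x": 0.003,"y": 0,"z": -0.015,"rx": 0,"ry": 0,"rz": 0,"claw": 255},
])

```text
t: 12.88
tool_pos: [0.4993, 0.0995, 0.1641]
orientation: [3.089, 0.57, 0.003]
force: [2.8, -0.4, 2.8]
opening: 0.0001
gripper_force: 1.5
```

arm_command([
  {"x": 0,"y": 0,"z": -0.003,"rx": 0,"ry": 0,"rz": 0,"claw": 255},
  {"x": 0,"y": 0,"z": -0.006,"rx": 0,"ry": 0,"rz": 0,"claw": 255},
  {"x": 0,"y": 0,"z": -0.006,"rx": 0,"ry": 0,"rz": 0,"claw": 255},
])

```text
t: 13.13
tool_pos: [0.4987, 0.0995, 0.1604]
orientation: [3.089, 0.57, 0.001]
force: [2.4, -0.4, 3.3]
opening: 0.0008
gripper_force: 1.8
```

arm_command([
  {"x": -0.001,"y": 0,"z": -0.003,"rx": 0,"ry": 0,"rz": 0,"claw": 255},
  {"x": -0.001,"y": 0,"z": -0.006,"rx": 0,"ry": 0,"rz": 0,"claw": 255},
  {"x": -0.001,"y": 0,"z": -0.006,"rx": 0,"ry": 0,"rz": 0,"claw": 255},
])

```text
t: 13.38
tool_pos: [0.4988, 0.0995, 0.1598]
orientation: [3.089, 0.57, 0.004]
force: [-2.2, -0.5, 17.7]
opening: 0.0009
gripper_force: 8.9
```

arm_command([
  {"x": 0,"y": 0,"z": -0.003,"rx": 0,"ry": 0,"rz": 0,"claw": 255},
  {"x": 0,"y": 0,"z": -0.004,"rx": 0,"ry": 0,"rz": 0,"claw": 255},
  {"x": 0,"y": 0,"z": -0.004,"rx": 0,"ry": 0,"rz": 0,"claw": 255},
])

```text
t: 13.63
tool_pos: [0.499, 0.0995, 0.1596]
orientation: [3.089, 0.57, 0.006]
force: [-8.7, -1.8, 30.1]
opening: 0.0003
gripper_force: 14.9
```

Hard stop at 0.1597, as expected. Lifting off and checking by depth.

arm_command([
  {"x": 0,"y": 0,"z": 0.02,"rx": 0,"ry": 0,"rz": 0,"claw": 255},
  {"x": 0,"y": 0,"z": 0.08,"rx": 0,"ry": 0,"rz": 0,"claw": 255},
  {"x": 0,"y": 0,"z": 0.16,"rx": 0,"ry": 0,"rz": 0,"claw": 255},
  {"x": 0,"y": 0,"z": 0.24,"rx": 0,"ry": 0,"rz": 0,"claw": 255},
  {"x": 0,"y": 0,"z": 0.3,"rx": 0,"ry": 0,"rz": 0,"claw": 255},
  {"x": 0,"y": 0,"z": 0.3,"rx": 0,"ry": 0,"rz": 0,"claw": 255},
  {"x": 0,"y": 0,"z": 0.3,"rx": 0,"ry": 0,"rz": 0,"claw": 255},
])

```text
t: 14.22
tool_pos: [0.4984, 0.0995, 0.3069]
orientation: [3.089, 0.57, 0.004]
force: [-0.4, -0.8, -0.1]
opening: 0.0004
gripper_force: 0.0
```

Run:
```python
from h import *
s=robot.read_state(); print(s['tool_pos'],s['force'])
c,im,d=snap('wrist'); cv2.imwrite('pics/w7.png',im); u,v,q=cloud(c,d)
r=np.hypot(q[:,0]-.4976,q[:,1]-.0997)
def plane(m):
    A=np.c_[q[m][:,:2]-[.4976,.0997],np.ones(m.sum())]; z=q[m][:,2]
    for _ in range(6):
        k=np.linalg.lstsq(A,z,rcond=None)[0]; ok=abs(A@k-z)<.0025; A,z=A[ok],z[ok]
    print(len(z),k[2].round(4),'tilt deg',np.degrees(np.hypot(*k[:2])).round(2))
plane((r>.027)&(r<.044)&(q[:,2]>.16)&(q[:,2]<.181)); plane((r>.0495)&(r<.0525)&(q[:,2]>.158)&(q[:,2]<.17))
```

```text
[0.49842233 0.09953569 0.30690175] [-0.43811711 -0.83781236 -0.12467944]
3263 0.1709 tilt deg 0.13
851 0.1645 tilt deg 0.1
```

The flange top is 6.4 mm above the collar face (6.5 expected when home) and level within 0.2°. Handing in.

```bash
python3 -c "
from plant import robot
print(robot.close_job())"
```

```text
the job is handed in; nothing more can be done
None
```

The burr carrier is fully home and level on the collar by the depth check (flange top 6.4 mm above the face, tilt about 0.1°), the hand is clear, nothing else was approached, and the job is handed in; no verdict was shown.

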